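# Sort the microscope objectives into their colour seats

### The arm

A 6-joint arm with a two-finger parallel gripper is mounted at the origin on the work surface. World frame = base frame: x ahead of the robot, y to its left, z up, the work surface at z = 0. Lengths are in mm, angles in degrees, forces in N, time in s.
With the tool pointing down it reaches from about 275 to 850 mm from the base axis. Payload 19 kg.
Tool frame: the origin (TCP) lies at the very end of the fingers, on their centre line; the grasp point (between the pads) lies 19 mm behind it; z points along the fingers, y is the line along which they close (so a half turn about z gives the same grasp; the last joint's range is limited). The gripper opens to 85 mm and grips with 20 to 120 N. Pads are 22 mm wide; open, the fingers measure 114 mm over their backs; the gripper's body (76 mm by 85 mm) begins 54 mm behind the grasp point. The pads swing forward as they close: fully open they stand 13 mm farther back than shut.
Start: joints at [-73.625, 8.623, 82.357, -0, 89.026, -7.678], TCP at [234.329, -525.053, 231.267] pointing down, gripper open.
Joint ranges: [-160.23, 160.23], [-39.13, 120.54], [6.94, 153.29], [-79.49, 259.48], [9.18, 160.14], [-161.06, 161.06]. Speed limits (degrees/s): [108.29, 108.29, 127.2, 172.46, 172.46, 172.46].

### API

Orientations are given as a 3x3 rotation matrix whose columns are the frame's x, y, z axes.
In Python, from bench import env, set_gripper, optics gives the robot as it stands. Calls block until the motion is done:
- env.goto(position, orientation): joint-space move of the TCP to a pose.
- env.line_to(position, attitude=None, speed=150, stop_force=None): straight line of the TCP; attitude=None keeps the orientation; speed is the mean speed in mm/s. With stop_force (N) it stops when the force on the tool has changed by that much, and returns True; else False.
- env.move_j(angles): joint-space move.
- set_gripper(opening): opening from 0.0 (shut) to 1.0 (fully open); the grip force is fixed at half the most; returns when the fingers have stopped.
- env.wait(seconds).
- env.solve_ik(position, orientation): joint angles nearest the present ones, or None.
- env.sense(): the state.
- optics.snapshot(name): name is "scene" or "top" or "wrist"; returns a dict with "frame" (480x640x3 uint8, red, green, blue), "z_map" (480x640 float32, mm along the optical axis (not along the pixel's ray), 0 where there is no reading), "fx", "fy", "cx", "cy" (pixels), "k1" (the pictures are not rectified: a ray, as slopes to the right and down, at radius r is drawn at 1 + k1 r^2 times it, then the intrinsics apply), "world_to_cam" (4x4, takes a point from world to camera coordinates). Camera axes: x right, y up, looking along -z (the intrinsics and any distortion apply to the point x, -y, -z); pixel columns grow to the right and rows downward; lengths in mm; the calibration is good to about 2 mm. A picture is of the moment at which its call begins.
A pose or a line that the arm cannot do raises env.PlanningError and nothing moves.
- env.hand_in(): hands the job in; it is judged then, once.
The state is a dict: "time": time; "q": joint angles; "dq": joint speeds; "tau": joint torques, N m; "tcp_pos": TCP position; "eef_rot": TCP orientation; "ft_force": force on the tool from outside, world axes, zero at the start; "wrist_torque": the same for the moment, N m; "opening": opening from 0.0 (shut) to 1.0 (fully open); "grasp_force": force on a finger pad.
Only numpy, scipy, OpenCV 4.12 (cv2) and the standard library are available. Lean on these libraries where they do the work, as an engineer would, in place of code of your own. Each camera call takes 0.05 s, during which the arm holds its last target. There are 200 camera calls.

### The job

Put the four microscope objectives away, each standing upright in the round storage seat of the same colour as its band. Two of them are standing in the wrong seats, so clear a seat before you fill it; a seat holds only one. Set each one down gently without dropping it or tipping it over, and leave the black eyepiece and the amber dropper bottle standing where they are.

Things in the scene. Friction and masses are not known exactly. Their poses are not given: they have to be found in the camera images.
- red_mid (a point): centre of the red-banded microscope objective: upright metal barrel 32 mm across (collar 34 mm at 5 to 14 mm up, foot 28 mm), 57 mm tall, 120 to 220 g, red band and sloping shoulder 31 to 49 mm up, silver nose with dark lens on top. Point: on its axis, 29 mm above its underside; z up out of the lens. At the start it stands on the bare bench. Grasp across the barrel.
- yellow_mid (a point): centre of the yellow-banded microscope objective: upright metal barrel 32 mm across (collar 34 mm at 5 to 14 mm up, foot 28 mm), 57 mm tall, 120 to 220 g, yellow band and sloping shoulder 31 to 49 mm up, silver nose with dark lens on top. Point: on its axis, 29 mm above its underside; z up out of the lens. At the start it stands in the green seat, which is not its own. Grasp across the barrel.
- green_mid (a point): centre of the green-banded microscope objective: upright metal barrel 32 mm across (collar 34 mm at 5 to 14 mm up, foot 28 mm), 57 mm tall, 120 to 220 g, green band and sloping shoulder 31 to 49 mm up, silver nose with dark lens on top. Point: on its axis, 29 mm above its underside; z up out of the lens. At the start it stands in the blue seat, which is not its own. Grasp across the barrel.
- blue_mid (a point): centre of the blue-banded microscope objective: upright metal barrel 32 mm across (collar 34 mm at 5 to 14 mm up, foot 28 mm), 57 mm tall, 120 to 220 g, blue band and sloping shoulder 31 to 49 mm up, silver nose with dark lens on top. Point: on its axis, 29 mm above its underside; z up out of the lens. At the start it stands on the bare bench. Grasp across the barrel.
- seat_red: the red storage seat: a red round cup fixed to the bench, 66 mm across outside and 52 mm inside, rim 10 mm above the bench, flat inner floor with a dark pad 3 mm above the bench. Origin: centre of its underside, on the bench. Belongs to the red-banded objective.
- seat_yellow: the yellow storage seat: a yellow round cup fixed to the bench, 66 mm across outside and 52 mm inside, rim 10 mm above the bench, flat inner floor with a dark pad 3 mm above the bench. Origin: centre of its underside, on the bench. Belongs to the yellow-banded objective.
- seat_green: the green storage seat: a green round cup fixed to the bench, 66 mm across outside and 52 mm inside, rim 10 mm above the bench, flat inner floor with a dark pad 3 mm above the bench. Origin: centre of its underside, on the bench. Belongs to the green-banded objective.
- seat_blue: the blue storage seat: a blue round cup fixed to the bench, 66 mm across outside and 52 mm inside, rim 10 mm above the bench, flat inner floor with a dark pad 3 mm above the bench. Origin: centre of its underside, on the bench. Belongs to the blue-banded objective.
- eyepiece_mid (a point): centre of an eyepiece: black body, clear glass on top, silver tube below, no coloured band, 38 mm across, 48 mm tall, standing on the bench; this point lies on its axis 24 mm above its underside. Not an objective: leave it standing where it is.
- dropper_mid (a point): centre of a small amber dropper bottle with a white label, a black cap and rubber bulb, 28 mm across, 69 mm tall, standing on the bench; this point lies on its axis 34.5 mm above its underside. Leave it standing where it is.

How it is judged (in metres and radians):
At the end, for the whole second after the job is handed in: Each of the four objectives stands upright (within 0.1 rad) on the floor of the seat of its own colour, its axis within 12 mm of the seat's centre, released and at rest; the eyepiece and the dropper bottle stand upright within 12 mm of where they were (horizontal distance between red_mid and seat_red below 0.012 m and height (world z) of red_mid between 0.028 and 0.036 m and angle between each of red_mid, yellow_mid, green_mid, blue_mid, eyepiece_mid, dropper_mid's own z axis and vertical below 0.1 rad and linear speed of each of objective_red, objective_yellow, objective_green, objective_blue below 0.02 m/s and horizontal distance between yellow_mid and seat_yellow below 0.012 m and height (world z) of yellow_mid between 0.028 and 0.036 m and horizontal distance between green_mid and seat_green below 0.012 m and height (world z) of green_mid between 0.028 and 0.036 m and horizontal distance between blue_mid and seat_blue below 0.012 m and height (world z) of blue_mid between 0.028 and 0.036 m and distance of each of eyepiece_mid, dropper_mid from where it was at the start of the episode below 0.012 m); the robot touches nothing.
It fails at once if the eyepiece is moved more than 12 mm or tipped (distance of eyepiece_mid from where it was at the start of the episode above 0.012 m or angle between eyepiece_mid's own z axis and vertical above 0.4 rad).
It fails at once if the dropper is moved more than 12 mm or tipped (distance of dropper_mid from where it was at the start of the episode above 0.012 m or angle between dropper_mid's own z axis and vertical above 0.4 rad).
It fails at once if an objective is tipped over (more than 0.7 rad) (angle between any of red_mid, yellow_mid, green_mid, blue_mid's own z axis and vertical above 0.7 rad).
It fails at once if an objective is dropped: it arrives near the bench at more than 0.6 m/s ((height (world z) of red_mid below 0.05 m and linear speed of objective_red above 0.6 m/s) or (height (world z) of yellow_mid below 0.05 m and linear speed of objective_yellow above 0.6 m/s) or (height (world z) of green_mid below 0.05 m and linear speed of objective_green above 0.6 m/s) or (height (world z) of blue_mid below 0.05 m and linear speed of objective_blue above 0.6 m/s)).
It also fails if it takes over 109 s, if anything falls off the work surface, if the arm or the gripper's body presses on something with over 40 N, if the wrist force passes 120 N, or if a joint passes its speed limit or range.

## Working session

There is one attempt and no reset: what is moved stays moved. The work goes in short steps, each a Python script; the robot and the scene stay as the last script left them, time stands still between calls to the robot, and variables do not carry over. Pictures are saved under pics/ and viewed, at most 14 in all, crops included, and the job is handed in when it is done.

```bash
ls; mkdir -p pics; python3 - <<'E'
from bench import env,optics
import cv2,numpy as np
for n in ("top","scene"):
    s=optics.snapshot(n); cv2.imwrite(f"pics/{n}0.png",s["frame"][:,:,::-1])
    print(n,s["fx"],s["fy"],s["cx"],s["cy"],s["k1"],np.round(s["world_to_cam"],3).tolist(),(s["z_map"]>0).mean())
print(env.sense())
E
```

```text
pics
top 497.61759327442155 497.61759327442155 323.06870047108913 237.89495605097252 -0.09166607151373073 [[-0.004, -1.0, -0.01, 12.514], [0.99, -0.005, 0.143, -571.267], [-0.143, -0.009, 0.99, -818.811], [0.0, 0.0, 0.0, 1.0]] 0.9961458333333333
scene 512.1847281592504 512.1847281592504 321.00415015554194 239.57145289181668 0.009360133517472245 [[0.888, 0.46, 0.001, -504.454], [-0.353, 0.681, 0.641, 172.736], [0.294, -0.57, 0.767, -962.208], [0.0, 0.0, 0.0, 1.0]] 0.9958463541666667
{'time': 0.1, 'q': array([-7.36244275e+01,  8.64837864e+00,  8.23843566e+01,  1.82837724e-03,
        8.90284541e+01, -7.67868744e+00]), 'dq': array([-0.06266406, -0.05427357, -0.12145073, -0.0760187 ,  0.00061249,
       -0.1435464 ]), 'tau': array([ 3.25786394e-03, -7.14383626e+01, -5.71797466e+01, -1.31824581e-04,
        7.13481350e-03, -2.58277836e-06]), 'tcp_pos': array([ 234.29538527, -524.88011348,  230.77618782]), 'eef_rot': array([[ 9.13160113e-01,  4.07600950e-01, -2.70478925e-04],
       [ 4.07601002e-01, -9.13159545e-01,  1.03362836e-03],
       [ 1.74317489e-04, -1.05411567e-03, -9.99999429e-01]]), 'ft_force': array([ 0.26419969, -0.08518991, -0.54618397]), 'wrist_torque': array([-0.02108044, -0.03159517, -0.01490357]), 'grasp_force': 0.0, 'opening': 1.000684492292592}
```

View pics/top0.png

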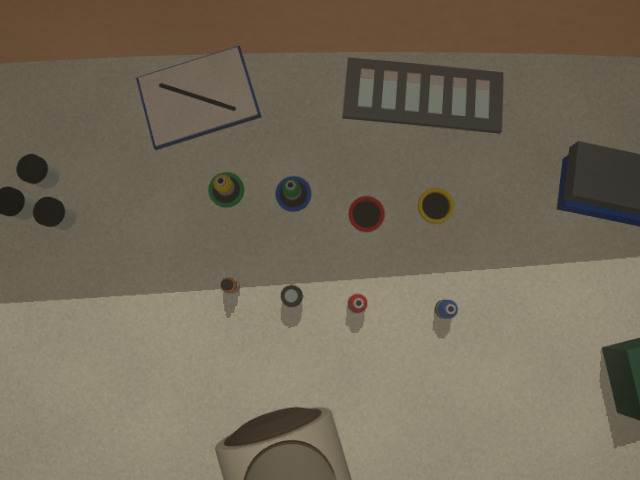

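View pics/scene0.png

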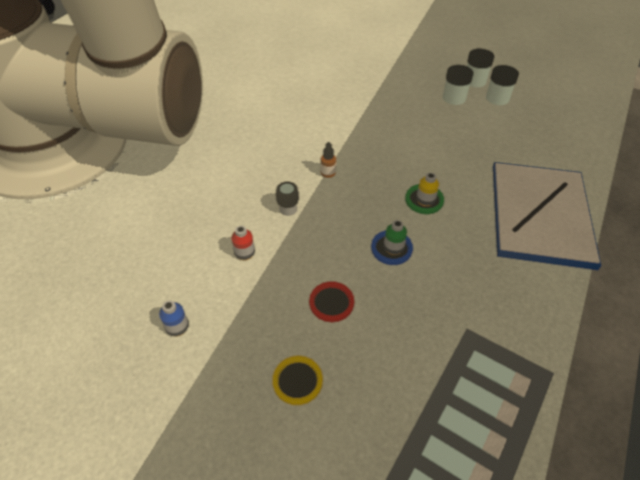

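Top view: seats green (226,188, holding yellow), blue (293,193, holding green), red (367,214) and yellow (436,205) are in the back row. The front row is dropper (229,285), eyepiece (291,296), red (358,302) and blue (447,309). The scene view agrees. Next I locate them by colour mask and triangulate.

```bash
cat > h.py <<'E'
from bench import env,set_gripper,optics
import cv2,numpy as np
HUE=dict(red=(172,8),yellow=(20,34),green=(45,90),blue=(105,128))
def rays(s,px):
    K=np.array([[s["fx"],0,s["cx"]],[0,s["fy"],s["cy"]],[0,0,1.]])
    u=cv2.undistortPoints(np.float64(px).reshape(-1,1,2),K,np.array([s["k1"],0,0,0]))[:,0]
    W=np.array(s["world_to_cam"]); R=W[:3,:3]
    d=np.c_[u[:,0],-u[:,1],-np.ones(len(u))]@R
    return -R.T@W[:3,3],d
def plane(s,px,z):
    o,d=rays(s,px); return (o+d*((z-o[2])/d[:,2])[:,None])[:,:2]
def cloud(s,px):
    o,d=rays(s,px); i=np.int32(np.round(px)).reshape(-1,2); return o+d*s["z_map"][i[:,1],i[:,0]][:,None]
def tri(s1,p1,s2,p2):
    o1,d1=rays(s1,[p1]);o2,d2=rays(s2,[p2]);d1,d2=d1[0],d2[0]
    t=np.linalg.lstsq(np.c_[d1,-d2],o2-o1,rcond=None)[0]
    a,b=o1+t[0]*d1,o2+t[1]*d2; return (a+b)/2,np.linalg.norm(a-b)
def project(s,P):
    W=np.array(s["world_to_cam"]); c=W[:3,:3]@np.float64(P)+W[:3,3]; x,y=c[0]/-c[2],-c[1]/-c[2]
    g=1+s["k1"]*(x*x+y*y); return np.array([s["fx"]*x*g+s["cx"],s["fy"]*y*g+s["cy"]])
def mask(s,col,smin=110,vmin=35):
    h=cv2.cvtColor(s["frame"],cv2.COLOR_RGB2HSV); lo,hi=HUE[col]
    H=h[...,0]; m=((H>=lo)|(H<=hi)) if lo>hi else (H>=lo)&(H<=hi)
    return np.uint8(m&(h[...,1]>smin)&(h[...,2]>vmin))
def blobs(m,amin=30):
    n,l,st,c=cv2.connectedComponentsWithStats(m)
    return [(int(st[i,4]),c[i],l==i,st[i,:4]) for i in range(1,n) if st[i,4]>=amin]
def circ(xy):  # least squares circle
    A=np.c_[2*xy,np.ones(len(xy))]; p=np.linalg.lstsq(A,(xy**2).sum(1),rcond=None)[0]
    return p[:2],np.sqrt(p[2]+p[:2]@p[:2])
def outline(m):
    c=max(cv2.findContours(np.uint8(m),cv2.RETR_EXTERNAL,cv2.CHAIN_APPROX_NONE)[0],key=cv2.contourArea)
    return cv2.convexHull(c)[:,0].astype(float)
E
python3 - <<'E'
from h import *
for n in ("top","scene"):
    s=optics.snapshot(n)
    for c in HUE:
        for a,ce,m,bb in blobs(mask(s,c)):
            if a>3000: continue
            ys,xs=np.nonzero(m); P=cloud(s,np.c_[xs,ys])
            print(n,c,a,ce.round(1),bb,"cloud med",np.median(P,0).round(1),"z5-95",np.percentile(P[:,2],[5,95]).round(1),"xy mid",((np.percentile(P,98,0)+np.percentile(P,2,0))/2)[:2].round(1))
E
```

```text
top red 455 [366.4 213.3] [349 196  36  36] cloud med [621.2 -68.9   8.8] z5-95 [ 1.8 11.7] xy mid [620.1 -67.7]
top red 188 [357.2 302.9] [348 294  19  19] cloud med [459.2 -45.8  44.3] z5-95 [24.6 49.7] xy mid [460.1 -48.3]
top yellow 202 [223.4 184.5] [213 175  20  18] cloud med [664.  182.7  47. ] z5-95 [34.1 52.5] xy mid [672.2 187.3]
top yellow 494 [435.9 205.1] [418 188  36  36] cloud med [ 635.7 -195.6    8.6] z5-95 [ 1.6 11.4] xy mid [ 634.7 -194.7]
top green 239 [227.3 191.2] [209 173  34  34] cloud med [661.8 180.6   8.9] z5-95 [ 5.6 11.7] xy mid [666.8 188. ]
top green 94 [291.5 190. ] [283 180  17  16] cloud med [653.   62.7  47.7] z5-95 [43.  51.8] xy mid [658.7  66.2]
top blue 85 [563.5 169.3] [560 157   8  26] cloud med [ 702.4 -437.7   11.6] z5-95 [ 3.1 21.7] xy mid [ 701.4 -437.8]
top blue 253 [293. 195.] [276 177  34  34] cloud med [652.8  61.1   9. ] z5-95 [ 6.  11.3] xy mid [658.3  65.4]
top blue 776 [602.2 212.5] [563 200  77  26] cloud med [ 616.9 -496.3   32.9] z5-95 [ 6.3 36.8] xy mid [ 617.1 -495.5]
top blue 45 [447.1 302.4] [442 300  14   8] cloud med [ 459
[... 415 characters left out ...]
llow 1129 [297.1 380. ] [272 355  51  51] cloud med [ 635.5 -196.8   10. ] z5-95 [ 3.5 12.5] xy mid [ 635.5 -195.8]
scene green 309 [422.8 202.5] [406 185  37  29] cloud med [670.9 169.9  10.1] z5-95 [ 5.4 12.3] xy mid [667.8 183.4]
scene green 201 [395.5 234.7] [387 226  19  16] cloud med [664.   55.9  47.5] z5-95 [39. 53.] xy mid [662.3  59.7]
scene blue 296 [390.4 251.9] [372 232  40  32] cloud med [665.3  45.7  10.5] z5-95 [ 6.7 12.7] xy mid [659.2  59.2]
scene blue 349 [560.5 261.3] [510 253  90  16] cloud med [899.4 155.6   9.5] z5-95 [ 4.3 13.5] xy mid [890.8 153.2]
scene blue 183 [173.6 316.1] [163 306  20  17] cloud med [ 457.7 -208.6   45.4] z5-95 [39.5 49.8] xy mid [ 454.8 -205.3]
```

```bash
cat >> h.py <<'E'
RA=np.array([[0,1,0],[1,0,0],[0,0,-1.]]); RB=np.array([[0,-1,0],[-1,0,0],[0,0,-1.]])
E
python3 - <<'E'
from h import *
for p in [(665,184),(656,62),(621,-68),(635,-195),(460,-49),(458,-203)]:
    print(p,[None if q is None else np.round(q,0).tolist() for R in (RA,RB) for z in (10,200) for q in [env.solve_ik([*p,z],R)]])
q=[env.solve_ik([660,184,200],R) for R in (RA,RB)]
R=[RA,RB][int(abs(q[0][5])>abs(q[1][5]))]
env.goto([660,184,200],R)
s=optics.snapshot("wrist"); cv2.imwrite("pics/w0.png",s["frame"][:,:,::-1]); np.save("R.npy",R)
W=np.array(s["world_to_cam"]);print(R.tolist(),-W[:3,:3].T@W[:3,3],W[:3,:3].round(2).tolist(),project(s,[665,184,10]),env.sense()["time"],env.sense()["tcp_pos"])
E
```

```text
(665, 184) [[9.0, 30.0, 80.0, -0.0, 70.0, 9.0], [9.0, 23.0, 68.0, -0.0, 89.0, 9.0], None, None]
(656, 62) [[-1.0, 27.0, 85.0, -0.0, 68.0, -1.0], [-1.0, 19.0, 73.0, -0.0, 88.0, -1.0], None, None]
(621, -68) [[-13.0, 24.0, 90.0, -0.0, 66.0, -13.0], [-13.0, 15.0, 78.0, -0.0, 87.0, -13.0], None, None]
(635, -195) [[-24.0, 28.0, 84.0, -0.0, 68.0, -24.0], [-24.0, 20.0, 72.0, -0.0, 88.0, -24.0], [-24.0, 28.0, 84.0, -0.0, 68.0, 156.0], [-24.0, 20.0, 72.0, -0.0, 88.0, 156.0]]
(460, -49) [[-16.0, 6.0, 112.0, -0.0, 61.0, -16.0], [-16.0, -4.0, 99.0, -0.0, 85.0, -16.0], None, None]
(458, -203) [[-33.0, 11.0, 108.0, -0.0, 62.0, -33.0], [-33.0, 0.0, 95.0, -0.0, 85.0, -33.0], [-33.0, 11.0, 108.0, -0.0, 62.0, 147.0], [-33.0, 0.0, 95.0, -0.0, 85.0, 147.0]]Traceback (most recent call last):
  File "<stdin>", line 5, in <module>
TypeError: 'NoneType' object is not subscriptable
```

```bash
python3 - <<'E'
from h import *
env.goto([660,184,200],RA)
s=optics.snapshot("wrist"); cv2.imwrite("pics/w0.png",s["frame"][:,:,::-1])
W=np.array(s["world_to_cam"]);print(-W[:3,:3].T@W[:3,3],W[:3,:3].round(2).tolist(),project(s,[665,184,10]),env.sense()["time"],env.sense()["tcp_pos"])
E
```

```text
[659.97822479 263.88251103 341.91178881] [[1.0, -0.0, -0.0], [0.0, 0.95, -0.32], [0.0, 0.32, 0.95]] [325.33343966 208.94153391] 3.1583 [660.19290507 183.21186544 200.04719265]
```

View pics/w0.png

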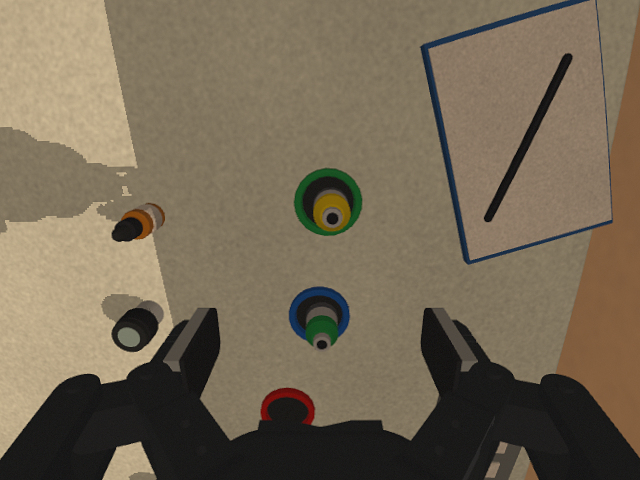

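Wrist view at 200 mm: green seat (328,202) with the yellow lens at (333,218), blue seat (319,314) with the green lens at (321,343). The camera sits 80 mm toward +y and tilts back. Now a short tour with the wrist camera to triangulate lenses and rims.

```bash
cat >> h.py <<'E'
def lens(s,P0,cands=False):
    """dark round lens nearest the projection of P0 (expected lens top)"""
    e=project(s,P0); g=s["frame"].max(2); best=None
    px=s["fx"]/max(1,abs((np.array(s["world_to_cam"])@[*P0,1])[2]))  # px per mm
    for th in (45,60,75,90):
        for a,c,m,bb in blobs(np.uint8(g<th),4):
            d=np.hypot(*(c-e))
            if a<px*px*130 and a>px*px*8 and max(bb[2:])<1.6*min(bb[2:]) and d<14*px and (best is None or d<best[0]-3): best=(d,c,a,th)
    return None if best is None else best[1]
def seat(s,col,P0,z=10):
    e=project(s,[*P0,z]); px=s["fx"]/abs((np.array(s["world_to_cam"])@[*P0,z,1])[2])
    m=mask(s,col); yy,xx=np.mgrid[:480,:640]; m[np.hypot(xx-e[0],yy-e[1])>45*px]=0
    if m.sum()<50: return None
    hull=cv2.convexHull(np.argwhere(m)[:,::-1].astype(np.int32))[:,0]
    w=plane(s,hull,z); c,r=circ(w); return c,r,cv2.minAreaRect(np.float32(hull))[0]
E
cat > tour.py <<'E'
from h import *
import pickle
O=dict(yellow=(665,184,60),green=(656,63,60),red=(460,-49,57),blue=(457,-203,57))
S=dict(green=(665,184),blue=(657,62),red=(621,-69),yellow=(635,-195))
snaps=[optics.snapshot("wrist")]
for p in [(660,104),(656,10),(621,-100),(621,-149),(635,-240),(635,-275),(457,-283),(457,-240),(460,-129),(460,-90)]:
    env.line_to([*p,200],speed=250); env.wait(.15); snaps.append(optics.snapshot("wrist"))
pickle.dump(snaps,open("snaps.pkl","wb")); print(env.sense()["time"])
ok=lambda u:20<u[0]<620 and 20<u[1]<460
for n,P in O.items():
    L=[(i,l) for i,s in enumerate(snaps) if ok(project(s,P)) and project(s,P)[1]<330 for l in [lens(s,P)] if l is not None]
    print(n,[(i,l.round(1).tolist(),plane(snaps[i],[l],P[2])[0].round(1).tolist()) for i,l in L])
    i,j=L[0],L[-1]; 
    if len(L)>1: print("  tri",*tri(snaps[i[0]],i[1],snaps[j[0]],j[1]))
for n,P in S.items():
    for i,s in enumerate(snaps):
        e=project(s,[*P,10])
        if 40<e[0]<600 and 40<e[1]<300:
            r=seat(s,n,P)
            if r: print("seat",n,i,r[0].round(1),round(r[1],1),np.round(r[2],1))
E
python3 tour.py
```

```text
10.0583
yellow [(0, [331.9, 218.2], [669.7, 188.3]), (1, [333.4, 117.5], [669.6, 188.2])]
  tri [669.65714345 188.24400147  59.79735689] 0.05211396335414954
green [(1, [321.7, 266.7], [661.1, 66.9]), (2, [327.0, 155.3], [661.1, 66.7]), (10, [597.8, 15.8], [660.7, 66.7])]
  tri [661.09650459  66.75837752  59.56795961] 0.09504281877111209
red [(2, [102.1, 286.3], [459.3, -48.0]), (3, [118.1, 161.8], [459.2, -48.0]), (4, [108.4, 97.3], [459.2, -48.2]), (9, [318.9, 119.9], [458.9, -47.9]), (10, [319.0, 171.4], [458.9, -48.0])]
  tri [458.98538821 -48.15318065  56.55428586] 0.22302461397379994
blue [(3, [135.5, 328.8], [448.0, -201.9]), (4, [126.4, 281.6], [448.0, -202.3]), (5, [91.8, 180.1], [448.1, -202.4]), (6, [83.6, 135.7], [448.1, -202.5]), (7, [307.3, 121.7], [447.8, -202.2]), (8, [308.8, 177.2], [447.9, -202.2]), (9, [306.8, 300.9], [447.8, -202.1])]
  tri [ 447.76560755 -202.2413798    56.57968654] 0.0615447272516187
seat green 0 [667.2 190.1] 32.1 [328. 202.]
seat green 1 [667.2 189.4] 32.1 [329.  115.5]
seat blue 1 [658.5  67. ] 32.3 [318.5 246. ]
seat blue 2 [658.5  65.8] 31.9 [323.5 150.5]
seat red 2 [620.6 -65.3] 33.1 [285.5 281.5]
seat red 3 [620.1 -67.1] 32.4 [319.5 175.5]
seat red 4 [620.  -67.5] 32.3 [319.  120.5]
seat red 9 [617.8 -67.3] 33.1 [493.  142.1]
seat red 10 [617.9 -66.6] 33.1 [487.  184.5]
seat yellow 3 [ 634.6 -192.1] 33.3 [333.5 296. ]
seat yellow 4 [ 634.6 -192.8] 33.1 [334. 253.]
seat yellow 5 [ 634.8 -194.2] 32.5 [320.  161.5]
seat yellow 6 [ 634.7 -194.6] 32.5 [320.  121.5]
seat yellow 7 [ 632.3 -194.5] 33.5 [515.3 114.3]
seat yellow 8 [ 632.4 -194.1] 33.5 [508.5 161. ]
seat yellow 9 [ 632.2 -192.4] 33.7 [488.8 268.8]
```

Lenses triangulate to 60 mm in seats and 57 mm on the bench, which matches the text. Seat heights get a quick check, then I move yellow.

```bash
cat > mv.py <<'E'
from h import *
import sys
def pick(p,z):
    set_gripper(.75); env.goto([*p,130],RA); env.line_to([*p,z+25],RA,speed=150)
    hit=env.line_to([*p,z],RA,speed=40,stop_force=8)
    print("pick hit",hit,env.sense()["tcp_pos"].round(1))
    set_gripper(0); t=env.sense(); print("grip",t["opening"],t["grasp_force"],t["tcp_pos"].round(1),t["ft_force"].round(1))
    env.line_to([*p,z+20],RA,speed=60); env.line_to([*p,120],RA,speed=150)
    t=env.sense(); print("lifted",t["opening"],t["grasp_force"],t["ft_force"].round(1),t["time"])
def place(p,z):
    env.line_to([*p,120],RA,speed=200); env.line_to([*p,z+12],RA,speed=120); env.wait(.2)
    hit=env.line_to([*p,z-3],RA,speed=20,stop_force=5); t=env.sense(); print("place hit",hit,t["tcp_pos"].round(1),t["ft_force"].round(1))
    set_gripper(.6); env.line_to([*p,130],RA,speed=120); print("t",env.sense()["time"])
E
python3 - <<'E'
import pickle; from mv import *
S=pickle.load(open("snaps.pkl","rb"))
for n,i,j,P in(("green",0,1,(667,189)),("blue",1,2,(658,66)),("red",2,4,(620,-67)),("yellow",3,6,(635,-194))):
    a,b=S[i],S[j]; print(n,"rim z",tri(a,seat(a,n,P)[2],b,seat(b,n,P)[2])[0].round(1))
pick((669.6,188.2),14); place((634.7,-194.3),14)
env.line_to([634.7,-250,200],RA,speed=200); env.wait(.15)
s=optics.snapshot("wrist"); cv2.imwrite("pics/w1.png",s["frame"][:,:,::-1])
l=lens(s,(634.7,-194.3,60)); print(l,plane(s,[l],60) if l is not None else None)
E
```

```text
green rim z [667.5 190.5   8.5]
blue rim z [658.5  66.1   4.7]
red rim z [619.9 -66.5   5.1]
yellow rim z [ 635.  -193.6    4.7]
pick hit False [669.7 188.2  14.1]
grip 0.358635084460433 59.770460373256356 [669.8 188.3  14.5] [-0.2  0.6  4.4]
lifted 0.35912951795972575 59.50105420080945 [ 0.1 -0.4 -1. ] 14.8833
place hit True [ 634.6 -194.3   14.5] [-0.7  1.   7.8]
t 20.1083
[320.64220183 156.85321101] [[ 634.26898837 -194.2924397 ]]
```

View pics/w1.png

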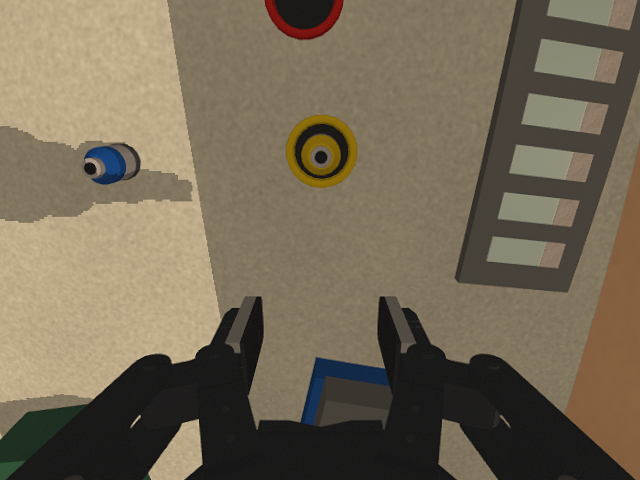

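The picture shows yellow standing upright and centred in its seat, lens at (321,157) in the ring at (321,151). I'll do the other three the same way.

```bash
python3 - <<'E'
from mv import *
def chk(p):
    env.line_to([p[0],p[1]-56,200],RA,speed=250); env.wait(.15); s=optics.snapshot("wrist")
    l=lens(s,(*p,60)); d=None if l is None else plane(s,[l],60)[0]-p; print("CHECK",d); return d is not None and np.hypot(*d)<6
for a,za,b in(((661.1,66.8),14,(667.3,189.6)),((459,-48),11,(620.1,-67.2)),((447.8,-202.2),11,(658.5,66))):
    pick(a,za)
    if env.sense()["opening"]<.3: print("no grip"); break
    place(b,14)
    if not chk(b): break
env.goto([400,-350,250],RA); env.wait(.3)
for n in ("top","scene"): cv2.imwrite(f"pics/{n}1.png",optics.snapshot(n)["frame"][:,:,::-1])
print(env.sense()["time"])
E
```

```text
pick hit False [661.2  66.8  14.1]
grip 0.35903468180825177 59.74724193743896 [661.4  66.8  14.5] [ 0.  -0.8  6.2]
lifted 0.3533271731436115 59.46808997337939 [ 0.6 -0.7 -2.6] 25.5667
place hit True [667.2 189.6  14.5] [-1.4 -1.   7.5]
t 29.4917
CHECK [-0.40639538 -0.00957206]
pick hit False [459.  -48.   11.1]
grip 0.3563451121387309 58.938307247590274 [459.2 -48.1  11.4] [-1.5  0.2  6. ]
lifted 0.3563415846627155 59.419920137152076 [-0.2  0.1 -1.7] 34.7583
place hit True [620.  -67.2  14.5] [-1.9  0.4  7.6]
t 38.8833
CHECK [-0.39338976  0.0056318 ]
pick hit False [ 447.9 -202.3   11.1]
grip 0.361647492870569 59.005902559147216 [ 448.  -202.3   11.5] [-1.3  0.2  4.9]
lifted 0.3563570046229939 59.44248685555067 [ 0.1 -0.1 -1.5] 43.875
place hit True [658.4  66.   14.5] [-0.8  0.3  6.7]
t 48.8917
CHECK [-0.48258981  0.06507372]
51.6333
```

View pics/top1.png

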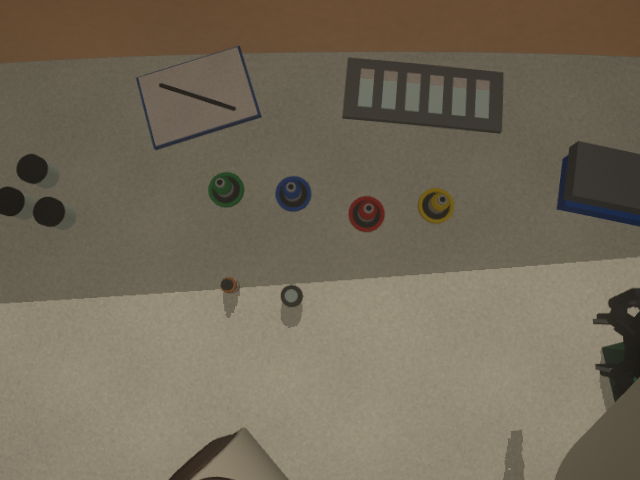

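View pics/scene1.png

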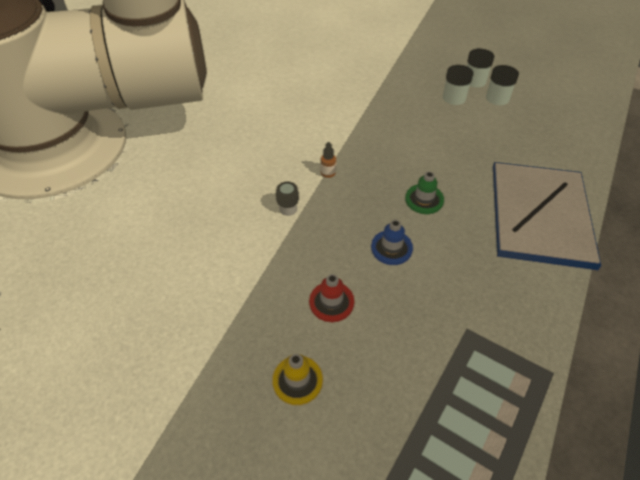

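Both views show all four objectives upright in their own seats: green (226,188), blue (293,193), red (367,213) and yellow (436,205) in the top view. The dropper (229,285) and eyepiece (291,296) have not moved.

```bash
python3 -c "
from bench import env
print(env.hand_in())"
```

```text
the job is handed in; nothing more can be done
None
```

I handed the job in at about 52 s of the 109 s allowed: the cameras show all four objectives standing upright in their own-colour seats, the close-up checks put each within about 0.5 mm of its target, and the eyepiece and dropper bottle are where they were; the hand-in call returned no verdict.

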